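Sweep up the paint tubes and tip them into the crate

ROBOT

A 7-joint arm with a two-finger parallel gripper is mounted at the origin on the work surface. World frame = base frame: x ahead of the robot, y to its left, z up, the work surface at z = 0. Lengths are in m, angles in degrees, forces in N, time in s.
With the tool pointing down it reaches from about 0.4 to 0.875 m from the base axis. Payload 6.5 kg.
Tool frame: the origin (TCP) lies midway between the tips of the shut fingers; the grasp point (between the pads) lies 19 mm behind it (grip_depth is the distance from the TCP to the grasp point, in m); z points along the fingers, y is the direction in which the jaws open and shut (so a half turn about z gives the same grasp; the last joint's range is limited). The gripper opens to 88 mm and grips with 3 to 60 N. Pads are 18 mm wide; open, the fingers measure 123 mm over their backs; the gripper's body (75 mm by 187 mm) begins 45 mm behind the grasp point.
Start: joints at [-74.439, 30.733, -0.252, 88.115, 0.149, 61.152, -4.079], TCP at [0.215, 0.613, 0.239] pointing down, gripper open.
Joint ranges: [-154.64, 154.64], [-21.42, 123.67], [-72.66, 72.17], [13.99, 137.28], [-74.86, 254.86], [10.95, 109.41], [-158.01, 158.01]. Speed limits (degrees/s): [136.94, 136.94, 180, 180, 180, 180, 180].

INTERFACE

Orientations are given as a 3x3 rotation matrix whose columns are the frame's x, y, z axes.
In Python, from plant import * gives the robot as it stands.
- The arm moves only by the tool play_rows, never from a script. Its argument "plan" is a list of rows, each a list of 5 numbers: the opening in per cent of the stroke, from 0 (shut) to 100 (fully open), then the shift along the tool's x, y, z in m, then the turn about the tool's z in rad. A call has 1 to 8 rows; each row is the pose to reach, as a shift and turn from the pose measured when the call began, along the tool's axes at that moment; what a row does not reach only later rows make up. A row lasts 1/12 s, in which the tool goes at most 41.7 mm and 7.16 degrees, less where a joint would pass 70% of its speed; a pose out of reach is approached as far as the arm can. A call with a gripper value outside its range is refused whole. The fingers move at their own pace and stop on an object; the grip force is fixed at half the most. Time passes only in rows, so rows that repeat a pose let the fingers close. It gives the time, the measured TCP pose, the force and the opening at its end, in the units of the state.
- get_obs(): the state, without advancing time (a new reading comes with each control period).
- snapshot(name): name is "scene" or "top" or "wrist"; returns (picture, depth): 400x640x3 uint8, blue, green, red; 400x640 float32, m along the optical axis (not along the pixel's ray), 0 where there is no reading.
- camera_params(name): a dict with "fx", "fy", "cx", "cy" (pixels), "distortion" ([k1, k2, p1, p2, k3] as OpenCV has them; the pictures are not rectified), "eye" and "rotation" of the camera in the world. Camera axes: x right, y up, looking along -z (the intrinsics and any distortion apply to the point x, -y, -z); pixel columns grow to the right and rows downward; lengths in m; the calibration is good to about 2 mm. A picture is of the moment at which its call begins: read the wrist's pose just before it. camera_params takes no time and is no camera call; for the wrist camera it gives the pose at the moment of the call.
- hand_in(): hands the job in, once; it reports no verdict.
The state is a dict: "clock": time; "joint_pos": joint angles; "qd": joint speeds; "effort": joint torques, N m; "tcp_pos": TCP position; "orientation": TCP orientation; "force": force on the tool from outside, world axes, zero at the start; "moment": the same for the moment, N m; "width": opening from 0.0 (shut) to 1.0 (fully open).
Only numpy, scipy, OpenCV 4.12 (cv2) and the standard library are available. Lean on these libraries where they do the work, as an engineer would, in place of code of your own. Each camera call takes 0.05 s, during which the arm holds its last target. There are 200 camera calls.

TASK

Clear away the three messy paint tubes with the dustpan, without touching them with the robot itself: push the pan along the table right up to the crate's side so that all three ride onto it, lift them clear together, and tip them into the empty bay of the crate. Then put the dustpan back down flat on the table and let go of it. Leave the paste tub, the cup and the jar where they stand.

Things in the scene. Friction and masses are not known exactly. Their poses are not given: they have to be found in the camera images.
- pan: Grey plastic dustpan, 0.18 kg, lying flat, front open. Origin: centre of its floor's underside; x forward to the lip, z up. Floor 130 mm long (x -65 to +65), 190 mm wide (184 inside), 3 mm thick. Rear wall 40 mm high at x = -65; side walls fall from 40 mm at the rear to 8 mm and end at x = +50. Straight level handle behind it along x, see pan_grip.
- pan_lip (a point): Middle of the pan's front edge, on the underside, 65 mm ahead of the pan's origin. The floor thins over its front 20 mm to 1.5 mm at this edge.
- pan_grip (a point): Where to grip the pan's handle across its 26 mm width (pan y): on its centre line, 102 mm behind the pan's origin, 42 mm above the underside, 37 mm behind the rear wall. The handle is 24 mm tall and runs from x = -73 to -158 mm.
- crate: Plywood crate fixed to the table, 340 (x) x 190 (y) x 75 mm high, walls 9, floor 8. Origin: centre of its underside. The plain long -y side, 95 mm from the origin, looks towards pan and tubes. A partition at x = +69 to +78 parts the empty bay (inside x -161 to +69, y -86 to +86, open top) from a narrow +x bay with two fixed white bottles, tops 116 mm above the table.
- bay (a point): Centre of the inner floor of the crate's empty bay, 8 mm above the table; axes as the crate's. The bay is 230 mm (x) by 172 mm (y) inside; its rim is 67 mm above this point.
- tube1: Paint tube lying near the other two: aluminium, paper label, black cap, 104 mm long, 35 g, smooth (friction about 0.35). Origin: on the axis at mid length, 12 mm above the table; x along it, cap (17 mm across) end at +52; round body 24 mm across, flattened to a crimp 36 mm wide, 4 mm thick at -52. It rocks on the crimp but does not roll far.
- tube2: Second paint tube, the same as tube1.
- tube3: Third paint tube, the same as tube1.
- paste_tub: Bystander: white round plastic pail with a lid, 103 mm across, 94 mm high, 0.55 kg, standing loose beside the dustpan on its +x side. Origin: centre of its underside.
- cup: Bystander: open white plastic cup, 72 mm across the rim, 90 mm high, 0.12 kg, standing loose beside the dustpan on its -x side. Origin: centre of its underside.
- jar: Bystander: amber glass jar with black lid, 68 mm across, 85 mm high, 0.3 kg, standing loose beside the tubes on their +x side. Origin: centre of its underside.

How it is judged (in metres and radians):
On the way, in this order (a step that is already met when the one before it is completed fails the run):
1. the pan lies flat on the table with its lip within 25 mm of the crate's long side (which is 340 mm long), and all three tubes lie in the pan (x of tube1 in the frame of pan between -0.065 and 0.066 m and y of tube1 in the frame of pan between -0.092 and 0.092 m and z of tube1 in the frame of pan between 0 and 0.06 m and x of tube2 in the frame of pan between -0.065 and 0.066 m and y of tube2 in the frame of pan between -0.092 and 0.092 m and z of tube2 in the frame of pan between 0 and 0.06 m and x of tube3 in the frame of pan between -0.065 and 0.066 m and y of tube3 in the frame of pan between -0.092 and 0.092 m and z of tube3 in the frame of pan between 0 and 0.06 m and y of pan_lip in the frame of crate between -0.12 and -0.05 m and x of pan_lip in the frame of crate between -0.17 and 0.17 m and height (world z) of pan_lip below 0.012 m and height (world z) of pan below 0.025 m), for 0.1 s.
2. all three tubes lie in the pan together, the pan at least 60 mm above the table (x of tube1 in the frame of pan between -0.065 and 0.066 m and y of tube1 in the frame of pan between -0.092 and 0.092 m and z of tube1 in the frame of pan between 0 and 0.06 m and x of tube2 in the frame of pan between -0.065 and 0.066 m and y of tube2 in the frame of pan between -0.092 and 0.092 m and z of tube2 in the frame of pan between 0 and 0.06 m and x of tube3 in the frame of pan between -0.065 and 0.066 m and y of tube3 in the frame of pan between -0.092 and 0.092 m and z of tube3 in the frame of pan between 0 and 0.06 m and height (world z) of pan above 0.06 m), for 0.2 s.
At the end, for the whole second after the job is handed in: All three tubes lie at rest in the crate's empty bay with their middles inside it and below its rim; the pan lies flat on the table (within 3 degrees, underside within 6 mm), at rest; paste tub, cup and jar within 20 mm of where they stood (x of tube1 in the frame of bay between -0.115 and 0.115 m and y of tube1 in the frame of bay between -0.086 and 0.086 m and z of tube1 in the frame of bay between 0 and 0.067 m and x of tube2 in the frame of bay between -0.115 and 0.115 m and y of tube2 in the frame of bay between -0.086 and 0.086 m and z of tube2 in the frame of bay between 0 and 0.067 m and x of tube3 in the frame of bay between -0.115 and 0.115 m and y of tube3 in the frame of bay between -0.086 and 0.086 m and z of tube3 in the frame of bay between 0 and 0.067 m and linear speed of each of tube1, tube2, tube3, pan below 0.05 m/s and height (world z) of pan below 0.006 m and angle between pan's own z axis and vertical below 0.05 rad and distance of each of paste_tub, cup, jar from where it was at the start of the episode below 0.02 m); the robot touches nothing.
It fails at once if the robot's fingers or arm touch a paint tube (more than 0.5 N) (contact force between any of the fingers, the arm and tube1 above 0.5 N or contact force between any of the fingers, the arm and tube2 above 0.5 N or contact force between any of the fingers, the arm and tube3 above 0.5 N).
It fails at once if the paste tub is pushed more than 20 mm or tipped over (0.4 rad) (distance of paste_tub from where it was at the start of the episode above 0.02 m or angle between paste_tub's own z axis and vertical above 0.4 rad).
It fails at once if the cup is pushed more than 20 mm or tipped over (0.4 rad) (distance of cup from where it was at the start of the episode above 0.02 m or angle between cup's own z axis and vertical above 0.4 rad).
It fails at once if the jar is pushed more than 20 mm or tipped over (0.4 rad) (distance of jar from where it was at the start of the episode above 0.02 m or angle between jar's own z axis and vertical above 0.4 rad).
It also fails if it takes over 61 s, if anything falls off the work surface, if the arm or the gripper's body presses on something with over 40 N, if the wrist force passes 120 N, or if a joint passes its speed limit or range.

## Working session

There is one attempt and no reset: what is moved stays moved. The work goes in short steps, Python scripts to look and compute and a tool call to move; the robot and the scene stay as the last step left them, time stands still between calls to the robot, and variables do not carry over. Pictures are saved under pics/ and viewed, on a budget of 10 in all, crops included, one or two more only if the job needs it, and the job is handed in when it is done.

Besides the shell and the picture viewer there is one more tool, called after "Call:" as a command line: name --pt "numbers of a row" for each row, then --argument value for the rest. play_rows: Moves the arm, as the interface text tells. Its arguments: {"type":"object","properties":{"plan":{"type":"array"}},"required":["plan"]}

```bash
ls; mkdir -p pics; python3 - <<'E'
from plant import *
import cv2,numpy as np
o=get_obs();print(o)
for n in("top","scene"):
    im,d=snapshot(n);cv2.imwrite(f"pics/{n}0.png",im);np.save(f"{n}0.npy",d);print(camera_params(n))
E
```

```text
pics
{'clock': 0.0, 'joint_pos': array([-74.43919727,  30.77699085,  -0.25577642,  88.16871735,
         0.14799937,  61.15197675,  -4.08298143]), 'qd': array([ 0.02655329,  0.02473419,  0.04039935,  0.08288121,  0.03314928,
       -0.0117741 ,  0.0452583 ]), 'effort': array([-2.36923197e-04, -5.70965266e+01,  9.90644172e-01, -2.51616257e+01,
       -5.62349043e-02,  1.75941596e-02,  1.40727352e-04]), 'tcp_pos': array([0.21520691, 0.61270312, 0.23785803]), 'orientation': array([[-9.43498306e-01,  3.31377013e-01, -4.70512696e-04],
       [ 3.31377333e-01,  9.43496898e-01, -1.63282836e-03],
       [-9.71545165e-05, -1.69648803e-03, -9.99998556e-01]]), 'force': array([ 0.44347488, -0.31665713, -0.06137997]), 'moment': array([ 0.03359694, -0.04515991,  0.0258764 ]), 'width': 0.9993196121018391}
{'fx': 474.1049309327447, 'fy': 474.1049309327447, 'cx': 311.3185448096943, 'cy': 200.44359692589407, 'distortion': array([-0.01395363,  0.        ,  0.        ,  0.        ,  0.        ]), 'eye': array([ 0.424101  , -0.02506285,  1.25674626]), 'rotation': array([[-0.01465194,  0.99621422, -0.08568865],
       [-0.99985534, -0.01385713,  0.00986299],
       [ 0.00863825,  0.08582076,  0.99627314]])}
{'fx': 390.1090367321804, 'fy': 390.1090367321804, 'cx': 316.12210469284736, 'cy': 197.49291752414825, 'distortion': array([0.01994114, 0.        , 0.        , 0.        , 0.        ]), 'eye': array([ 1.09583338, -0.44786533,  0.93229377]), 'rotation': array([[ 0.5777182 , -0.63387749,  0.51423828],
       [ 0.81623586,  0.44929629, -0.36316921],
       [-0.00084056,  0.62954919,  0.77696018]])}
```

View pics/top0.png

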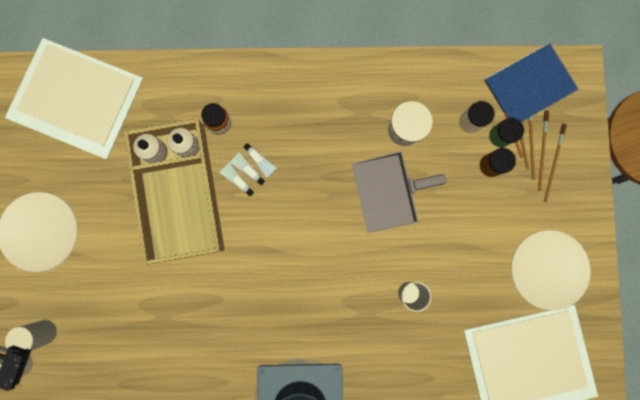

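View pics/scene0.png

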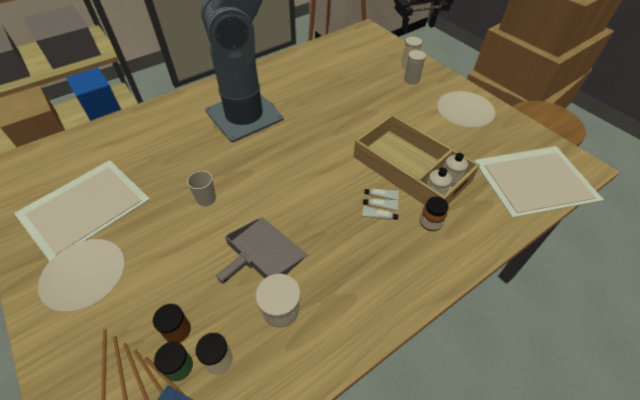

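The top view shows the pan at about (385,192) with its handle to the right, the tubes at about (248,170) and the crate at (175,190). The jar is at (214,117), the tub at (411,122) and the cup at (415,296). The scene view agrees. Next I'll measure them.

```bash
cat > h.py <<'E'
import cv2,numpy as np
from plant import *
def px2w(cam,uv,z):
    "pixels (N,2) -> world points on plane z"
    c=cam if isinstance(cam,dict) else camera_params(cam)
    K=np.array([[c['fx'],0,c['cx']],[0,c['fy'],c['cy']],[0,0,1]])
    n=cv2.undistortPoints(np.float64(uv).reshape(-1,1,2),K,c['distortion'])[:,0]
    r=np.c_[n[:,0],-n[:,1],-np.ones(len(n))]@np.array(c['rotation']).T
    e=np.array(c['eye']);return e+r*((z-e[2])/r[:,2])[:,None]
E
python3 - <<'E'
from h import *
im=cv2.imread("pics/top0.png");d=np.load("top0.npy")
c=im[90:320,120:460];cv2.imwrite("pics/crop.png",cv2.resize(c,None,fx=2.35,fy=2.35,interpolation=cv2.INTER_CUBIC))
# height map
c=camera_params("top");v,u=np.mgrid[:400,:640]
K=np.array([[c['fx'],0,c['cx']],[0,c['fy'],c['cy']],[0,0,1]])
n=cv2.undistortPoints(np.float64(np.c_[u.ravel(),v.ravel()]).reshape(-1,1,2),K,c['distortion'])[:,0]
P=c['eye']+(np.c_[n,np.ones(len(n))]*[1,-1,-1]*d.reshape(-1,1))@c['rotation'].T
P=P.reshape(400,640,3);np.save("P.npy",P)
Z=P[...,2]
def rep(nm,m,box):
    x0,x1,y0,y1=box;k=np.zeros_like(m,np.uint8);k[y0:y1,x0:x1]=m[y0:y1,x0:x1]
    N,l,s,ce=cv2.connectedComponentsWithStats(k)
    for i in range(1,N):
        if s[i,4]>25:
            q=P[l==i];r=cv2.minAreaRect(np.float32(q[:,:2]*1000));print(nm,s[i,4],'med',np.median(q,0).round(4),'rect',np.round(r[0],1),np.round(r[1],1),round(r[2],1))
print('table z',np.median(Z[250:300,250:340]))
rep('tubes',(Z>.006)&(Z<.05),(224,285,138,200))
rep('jar',Z>.07,(195,240,95,140))
rep('tub',Z>.08,(380,440,95,150))
rep('cup',Z>.075,(390,440,275,320))
rep('crate',(Z>.066)&(Z<.084),(115,232,110,275))
rep('pan',(Z>.012),(340,450,145,240))
rep('handle',(Z>.045)&(Z<.07),(405,450,165,200))
E
```

```text
table z 0.0016847682286861287
tubes 420 med [0.6366 0.0958 0.0205] rect [644.8 104.6] [108.5  39.6] 44.0
tubes 819 med [0.6033 0.1457 0.021 ] rect [601.1 144.2] [109.8  72.5] 43.5
jar 465 med [0.7444 0.2074 0.0863] rect [590.3 112.3] [427.3  58.4] 31.8
jar 83 med [0.7116 0.2474 0.0761] rect [711.2 247.7] [53.   9.6] 10.5
tub 1332 med [ 0.7197 -0.2902  0.0955] rect [ 600.7 -166.5] [101.1 448.8] 44.0
cup 204 med [ 0.2826 -0.2986  0.0896] rect [ 332.3 -167.5] [331.5  70.6] 69.2
crate 35 med [0.7214 0.1929 0.076 ] rect [725.3 198.5] [12.9 42.7] 33.9
crate 2044 med [0.5966 0.3254 0.0757] rect [556.5 314.6] [341.8 193. ] 9.5
crate 74 med [0.6619 0.2641 0.0746] rect [667.4 274.1] [25.2 62.9] 49.6
crate 83 med [0.6505 0.3499 0.0744] rect [657.8 359.2] [29.1 65.8] 60.4
pan 794 med [ 0.571  -0.3011  0.0449] rect [ 502.4 -208.2] [203.2 342.6] 53.8
handle 389 med [ 0.571  -0.3336  0.0543] rect [ 574.5 -335.7] [38.3 94. ] 16.3
```

View pics/crop.png

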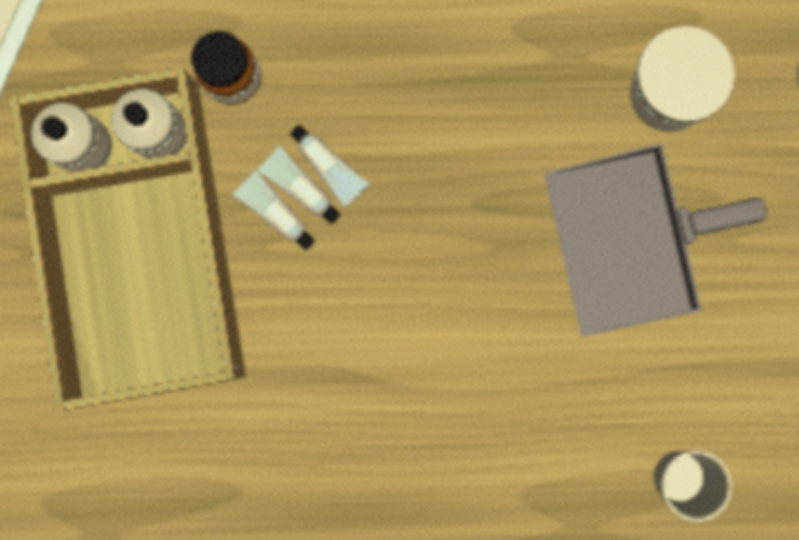

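```bash
python3 - <<'E'
from h import *
P=np.load("P.npy");Z=P[...,2]
a=np.radians(9.5);R=np.array([[np.cos(a),-np.sin(a)],[np.sin(a),np.cos(a)]]);o=np.array([.5565,.3146])
f=lambda pts,z:px2w("top",np.float64(pts)/2.35+[120-.3,90-.3],z)[:,:2]
def show(n,w): print(n,'W',w.round(4).tolist(),'C',((w-o)@R).round(4).tolist())
show('lip',l:=f([[547,173],[583,335]],.002))
show('rear',r:=f([[660,147],[697,308]],.040))
show('handle ends',h:=f([[765,210],[690,225]],.054))
for q in(l,r): e=q[0]-q[1];print('heading',np.degrees(np.arctan2(e[1],e[0]))+90,np.linalg.norm(e))
e=h[1]-h[0];print(np.degrees(np.arctan2(e[1],e[0])))
show('tubes',f([[353,192],[299,132],[270,160],[333,215],[245,185],[306,241]],.012))
# tops with depth
for n,b,lo in(('jar',(195,240,95,140),.078),('tub',(380,440,95,150),.085),('cup',(390,440,275,320),.07),('handle',(405,450,165,200),.045)):
    x0,x1,y0,y1=b;q=P[y0:y1,x0:x1].reshape(-1,3);q=q[(q[:,2]>lo)&(q[:,2]<.12)];
    q=q[np.linalg.norm(q-np.median(q,0),axis=1)<.08]
    r=cv2.minAreaRect(np.float32(q[:,:2]*1000));print(r);show(n,np.float64([r[0]])/1000)
E
```

```text
lip W [[0.6302, -0.1491], [0.4455, -0.1856]] C [[-0.0038, -0.4695], [-0.192, -0.475]]
rear W [[0.6515, -0.2714], [0.4725, -0.3065]] C [[-0.003, -0.5936], [-0.1853, -0.5987]]
handle ends W [[0.5778, -0.3813], [0.5624, -0.2986]] C [[-0.0938, -0.6899], [-0.0953, -0.6058]]
heading 101.17060984685452 0.18828476267339148
heading 101.09311004767503 0.18238409787017473
100.53095228213027
tubes W [[0.6099, 0.0711], [0.6792, 0.1317], [0.6476, 0.1645], [0.5841, 0.0938], [0.6195, 0.1927], [0.5551, 0.1242]] C [[0.0124, -0.249], [0.0908, -0.2006], [0.0651, -0.1631], [-0.0093, -0.2224], [0.042, -0.1306], [-0.0328, -0.1875]]
((736.2935180664062, 224.17922973632812), (60.158958435058594, 95.0771713256836), 34.533748626708984)
jar W [[0.7363, 0.2242]] C [[0.1624, -0.1189]]
((719.9989013671875, -290.8694152832031), (102.25569915771484, 101.29818725585938), 52.13078308105469)
tub W [[0.72, -0.2909]] C [[0.0613, -0.6242]]
((286.84552001953125, -288.555908203125), (70.40734100341797, 69.2032241821289), 43.763641357421875)
cup W [[0.2868, -0.2886]] C [[-0.3655, -0.5504]]
((584.7492065429688, -332.7250061035156), (59.61058044433594, 94.00778198242188), 16.28772735595703)
handle W [[0.5847, -0.3327]] C [[-0.079, -0.6431]]
```

```bash
cat >> h.py <<'E'
O=np.array([.5565,.3146]);A=np.radians(9.5);RC=np.array([[np.cos(A),-np.sin(A)],[np.sin(A),np.cos(A)]])
def c2w(xy): return RC@np.array(xy)+O
def w2c(xy): return RC.T@(np.array(xy)[:2]-O)
def to(xyz,head=None):
    "shift in tool axes and turn to reach TCP xyz with tool x heading (deg)"
    o=get_obs();R=o['orientation'];h=np.degrees(np.arctan2(R[1,0],R[0,0]))
    t=0 if head is None else (h-head+180)%360-180
    print('tcp',o['tcp_pos'].round(4),'C',w2c(o['tcp_pos']).round(4),'head',h.round(2),'tilt',np.degrees(np.arccos(-R[2,2])).round(2),'F',o['force'].round(1),'w',round(o['width'],3),'t',o['clock'])
    print('  shift',(R.T@(np.array(xyz)-o['tcp_pos'])).round(4),'turn',np.radians(t).round(4))
E
python3 -c "
from h import *
to([.52,.18,.24],101.1)
to([.5667,-.3175,.24],101.1)"
```

```text
tcp [0.2153 0.6128 0.2379] C [-0.2873  0.3504] head 160.65 tilt 0.09 F [ 0.4 -0.1 -0.3] w 1.003 t 0.1
  shift [-0.4309 -0.3073 -0.0016] turn 1.0393
tcp [0.2153 0.6128 0.2379] C [-0.2873  0.3504] head 160.65 tilt 0.09 F [ 0.4 -0.1 -0.3] w 1.003 t 0.1
  shift [-0.6399 -0.7612 -0.0009] turn 1.0393
```

Call:
play_rows --pt "100 -0.43 -0.307 0 1.04" --pt "100 -0.43 -0.307 0 1.04" --pt "100 -0.43 -0.307 0 1.04" --pt "100 -0.43 -0.307 0 1.04" --pt "100 -0.43 -0.307 0 1.04" --pt "100 -0.43 -0.307 0 1.04" --pt "100 -0.43 -0.307 0 1.04" --pt "100 -0.43 -0.307 0 1.04"

```text
clock: 0.77
tcp_pos: [0.4076, 0.3385, 0.2385]
orientation: [[-0.225, 0.974, -0.001], [0.974, 0.225, -0.001], [-0.001, -0.001, -1.0]]
force: [0.7, 0.5, -0.5]
width: 1.003
```

```bash
python3 -c "
from h import *
to([.5667,-.3175,.24],101.1)"
```

```text
tcp [0.4076 0.3385 0.2385] C [-0.1429  0.0482] head 103.0 tilt 0.09 F [ 0.7  0.5 -0.5] w 1.003 t 0.7667
  shift [-0.675   0.0074 -0.0007] turn 0.0332
```

Call:
play_rows --pt "100 -0.675 0.007 0 0.033" --pt "100 -0.675 0.007 0 0.033" --pt "100 -0.675 0.007 0 0.033" --pt "100 -0.675 0.007 0 0.033" --pt "100 -0.675 0.007 0 0.033" --pt "100 -0.675 0.007 0 0.033" --pt "100 -0.675 0.007 0 0.033" --pt "100 -0.675 0.007 0 0.033"

```text
clock: 1.43
tcp_pos: [0.4852, 0.0146, 0.2389]
orientation: [[-0.193, 0.981, -0.001], [0.981, 0.193, -0.001], [-0.001, -0.001, -1.0]]
force: [0.4, 0.5, 0.1]
width: 0.997
```

```bash
python3 -c "
from h import *
to([.5667,-.3175,.24],101.1)"
```

```text
tcp [0.4852 0.0146 0.2389] C [-0.1198 -0.2842] head 101.13 tilt 0.08 F [0.4 0.5 0.1] w 0.997 t 1.4333
  shift [-0.3415  0.0158 -0.0007] turn 0.0006
```

Call:
play_rows --pt "100 -0.3415 0.016 0 0" --pt "100 -0.3415 0.016 0 0" --pt "100 -0.3415 0.016 0 0" --pt "100 -0.3415 0.016 0 0" --pt "100 -0.3415 0.016 0 0" --pt "100 -0.3415 0.016 0 0" --pt "100 -0.3415 0.016 0 0" --pt "100 -0.3415 0.016 0 0"

```text
clock: 2.1
tcp_pos: [0.5644, -0.3091, 0.2388]
orientation: [[-0.193, 0.981, -0.001], [0.981, 0.193, -0.001], [-0.0, -0.001, -1.0]]
force: [1.2, 0.6, 0.8]
width: 0.999
```

```bash
python3 - <<'E'
from h import *
to([.5667,-.3175,.20],101.1)
im,d=snapshot("wrist");cv2.imwrite("pics/w1.png",im);c=camera_params("wrist");print(c['eye'],c['rotation'].round(3).tolist(),c['fx'])
E
```

```text
tcp [ 0.5644 -0.3091  0.2388] C [-0.0951 -0.6164] head 101.15 tilt 0.09 F [1.2 0.6 0.8] w 0.999 t 2.1
  shift [-0.0087  0.0007  0.0388] turn 0.0009
[ 0.54931278 -0.24360936  0.38353007] [[0.983, -0.178, -0.054], [0.186, 0.937, 0.297], [-0.002, -0.302, 0.953]] 282.6395248678175
```

View pics/w1.png

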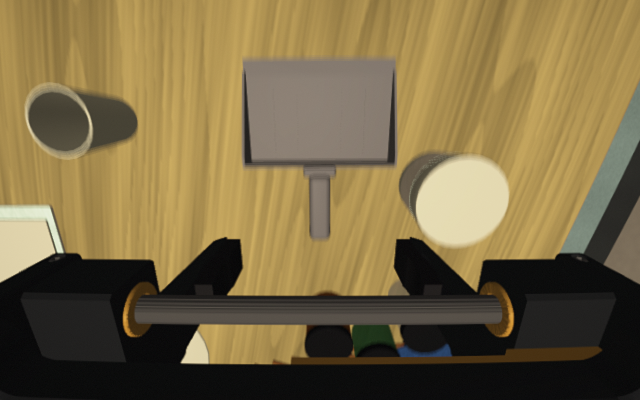

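```bash
python3 - <<'E'
from h import *
c=camera_params("wrist")
print(px2w(c,[[319,178],[319,238]],.054).round(4), px2w(c,[[319,165]],.040), px2w(c,[[458,158],[507,195],[416,195]],.094).round(4))
to([.5667,-.3175,.028],101.1)
E
```

```text
[[ 0.5639 -0.3172  0.054 ]
 [ 0.5785 -0.394   0.054 ]] [[ 0.56142277 -0.30428242  0.04      ]] [[ 0.699  -0.2606  0.094 ]
 [ 0.765  -0.2885  0.094 ]
 [ 0.6675 -0.3071  0.094 ]]
tcp [ 0.5633 -0.319   0.2391] C [-0.0979 -0.626 ] head 100.69 tilt 0.49 F [-0.1 -3.9  1.5] w 0.999 t 2.15
  shift [0.0025 0.0041 0.2111] turn -0.0072
```

Call:
play_rows --pt "100 0.002 0.003 0.04 -0.007" --pt "100 0.002 0.003 0.08 -0.007" --pt "100 0.002 0.003 0.12 -0.007" --pt "100 0.002 0.003 0.16 -0.007" --pt "100 0.002 0.003 0.185 -0.007" --pt "100 0.002 0.003 0.2 -0.007" --pt "100 0.002 0.003 0.211 -0.007" --pt "100 0.002 0.003 0.211 -0.007"

```text
clock: 2.82
tcp_pos: [0.5649, -0.3177, 0.0265]
orientation: [[-0.192, 0.981, -0.003], [0.981, 0.192, -0.008], [-0.007, -0.004, -1.0]]
force: [-0.4, -0.2, 0.6]
width: 0.998
```

```bash
python3 - <<'E'
from h import *
to([.566,-.3175,.028],101.1)
E
```

```text
tcp [ 0.5649 -0.3177  0.0265] C [-0.096 -0.625] head 101.09 tilt 0.46 F [-0.4 -0.2  0.6] w 0.998 t 2.8167
  shift [ 0.      0.0011 -0.0015] turn -0.0001
```

Call:
play_rows --pt "0 0 0 -0.001 0" --pt "0 0 0 -0.001 0" --pt "0 0 0 -0.001 0" --pt "0 0 0 -0.001 0" --pt "0 0 0 -0.001 0" --pt "0 0 0 -0.001 0" --pt "0 0 0 -0.001 0" --pt "0 0 0 -0.001 0"

```text
clock: 3.48
tcp_pos: [0.565, -0.3177, 0.0277]
orientation: [[-0.192, 0.981, -0.003], [0.981, 0.192, -0.008], [-0.007, -0.004, -1.0]]
force: [-0.3, -0.1, -0.1]
width: 0.42
```

Call:
play_rows --pt "0 0 0 -0.005 0" --pt "0 0 0 -0.015 0" --pt "0 0 0 -0.025 0" --pt "0 0 0 -0.025 0" --pt "0 0 0 -0.025 0" --pt "0 0 0 -0.025 0"

```text
clock: 3.98
tcp_pos: [0.565, -0.3174, 0.0528]
orientation: [[-0.193, 0.981, -0.003], [0.981, 0.193, -0.007], [-0.007, -0.004, -1.0]]
force: [0.9, 0.3, -1.5]
width: 0.289
```

```bash
python3 - <<'E'
from h import *
o=get_obs();print(o['moment'])
to(o['tcp_pos'])
im,d=snapshot("wrist");cv2.imwrite("pics/w2.png",im);c=camera_params("wrist")
v,u=np.mgrid[:400,:640]
K=np.array([[c['fx'],0,c['cx']],[0,c['fy'],c['cy']],[0,0,1]])
n=cv2.undistortPoints(np.float64(np.c_[u.ravel(),v.ravel()]).reshape(-1,1,2),K,c['distortion'])[:,0]
P=(c['eye']+(np.c_[n,np.ones(len(n))]*[1,-1,-1]*d.reshape(-1,1))@c['rotation'].T).reshape(400,640,3)
for r in range(40,260,12): print(r,P[r,319].round(4))
E
```

```text
[-0.07274401  0.07017598  0.02173313]
tcp [ 0.565  -0.3174  0.0528] C [-0.0959 -0.6247] head 101.1 tilt 0.46 F [ 0.9  0.3 -1.5] w 0.289 t 3.9833
  shift [0. 0. 0.] turn 0.0
40 [ 0.5427 -0.2029  0.0163]
52 [ 0.544  -0.2092  0.0167]
64 [ 0.5452 -0.2156  0.0179]
76 [ 0.5464 -0.2217  0.0162]
88 [ 0.5478 -0.2284  0.0178]
100 [ 0.5491 -0.235   0.0171]
112 [ 0.5504 -0.2418  0.0168]
124 [ 0.5518 -0.2488  0.0169]
136 [ 0.5532 -0.2559  0.0168]
148 [ 0.5547 -0.2633  0.0158]
160 [ 0.5561 -0.2706  0.0168]
172 [ 0.5576 -0.2779  0.0187]
184 [ 0.5591 -0.2859  0.0178]
196 [ 0.5601 -0.2906  0.0292]
208 [ 0.5601 -0.2907  0.0518]
220 [ 0.5608 -0.2943  0.0602]
232 [ 0.5621 -0.3007  0.0608]
244 [ 0.5628 -0.3042  0.0677]
256 [ 0.564  -0.3104  0.0684]
```

Call:
play_rows --pt "0 0 0 0.007 0" --pt "0 0 0 0.014 0" --pt "0 0 0 0.014 0" --pt "60 0 0 0.014 0" --pt "60 0 0 0.014 0" --pt "60 0 0 0.018 0" --pt "60 0 0 0.025 0" --pt "0 0 0 0.025 0"

```text
clock: 4.7
tcp_pos: [0.5639, -0.3168, 0.0259]
orientation: [[-0.193, 0.981, -0.005], [0.981, 0.193, -0.006], [-0.005, -0.006, -1.0]]
force: [-0.5, -0.1, -0.1]
width: 0.538
```

Call:
play_rows --pt "0 0 0 0 0" --pt "0 0 0 0 0" --pt "0 0 0 0 0" --pt "0 0 0 0 0" --pt "0 0 0 0 0" --pt "0 0 0 0 0" --pt "0 0 0 0 0" --pt "0 0 0 0 0"

```text
clock: 5.37
tcp_pos: [0.5638, -0.3168, 0.0259]
orientation: [[-0.193, 0.981, -0.005], [0.981, 0.193, -0.006], [-0.005, -0.006, -1.0]]
force: [0.4, -0.3, -1.4]
width: 0.292
```

```bash
cat >> h.py <<'E'
def cloud(cam):
    o=get_obs();c0=camera_params(cam);im,d=snapshot(cam)
    v,u=np.mgrid[:400,:640];K=np.array([[c0['fx'],0,c0['cx']],[0,c0['fy'],c0['cy']],[0,0,1]])
    n=cv2.undistortPoints(np.float64(np.c_[u.ravel(),v.ravel()]).reshape(-1,1,2),K,c0['distortion'])[:,0]
    P=(c0['eye']+(np.c_[n,np.ones(len(n))]*[1,-1,-1]*d.reshape(-1,1))@np.array(c0['rotation']).T).reshape(400,640,3)
    P[d==0]=np.nan
    return im,P
E
python3 - <<'E'
from h import *
to([.56,-.31,.03],99.5)
im,P=cloud("wrist")
for r in (60,100,140,180,190,200,210,220,230):print(r,P[r,319].round(4))
E
```

```text
tcp [ 0.5638 -0.3168  0.0259] C [-0.097 -0.624] head 101.11 tilt 0.46 F [ 0.4 -0.3 -1.4] w 0.292 t 5.3667
  shift [ 0.0074 -0.0025 -0.0041] turn 0.0281
60 [ 0.5441 -0.2149  0.0031]
100 [ 0.5481 -0.235   0.0022]
140 [ 0.5524 -0.2568  0.0014]
180 [ 0.5571 -0.2801  0.0029]
190 [ 0.5583 -0.2865  0.0021]
200 [ 0.5592 -0.2908  0.0087]
210 [ 0.5591 -0.2903  0.0283]
220 [ 0.5595 -0.292   0.0387]
230 [ 0.56   -0.2942  0.046 ]
```

```bash
python3 - <<'E'
from h import *
for c,h in(((-.099,-.464),101.1),((.022,-.450),99.5)): to([*c2w(c),.0259],h)
E
```

```text
tcp [ 0.5638 -0.3168  0.0259] C [-0.097 -0.624] head 101.11 tilt 0.46 F [-0.8 -1.  -0.4] w 0.294 t 5.4167
  shift [ 0.16    0.0025 -0.0008] turn 0.0002
tcp [ 0.5638 -0.3168  0.0259] C [-0.097 -0.624] head 101.11 tilt 0.46 F [-0.8 -1.  -0.4] w 0.294 t 5.4167
  shift [ 0.1705  0.1238 -0.0016] turn 0.0281
```

Call:
play_rows --pt "0 0.015 0 0 0" --pt "0 0.04 0 0 0" --pt "0 0.065 0 -0.0005 0" --pt "0 0.09 0 -0.0005 0" --pt "0 0.115 0 -0.001 0" --pt "0 0.14 0.001 -0.001 0" --pt "0 0.16 0.0025 -0.001 0" --pt "0 0.16 0.0025 -0.001 0"

```text
clock: 6.08
tcp_pos: [0.5353, -0.1542, 0.0258]
orientation: [[-0.198, 0.98, -0.006], [0.98, 0.198, -0.003], [-0.001, -0.007, -1.0]]
force: [0.6, 0.4, -1.2]
width: 0.291
```

```bash
python3 - <<'E'
from h import *
to([*c2w((.022,-.450)),.026],99.5)
E
```

```text
tcp [ 0.5353 -0.1542  0.0258] C [-0.0983 -0.4588] head 101.41 tilt 0.4 F [ 0.6  0.4 -1.2] w 0.291 t 6.0833
  shift [ 0.0048  0.1205 -0.001 ] turn 0.0334
```

Call:
play_rows --pt "0 0 0.015 0 0.005" --pt "0 0.001 0.035 0 0.012" --pt "0 0.002 0.055 0 0.018" --pt "0 0.003 0.075 -0.0005 0.024" --pt "0 0.004 0.095 -0.0005 0.03" --pt "0 0.005 0.112 -0.001 0.033" --pt "0 0.005 0.12 -0.001 0.033" --pt "0 0.005 0.12 -0.001 0.033"

```text
clock: 6.75
tcp_pos: [0.6536, -0.1257, 0.026]
orientation: [[-0.167, 0.986, -0.005], [0.986, 0.167, -0.003], [-0.002, -0.005, -1.0]]
force: [-0.3, -1.4, -1.8]
width: 0.291
```

```bash
python3 - <<'E'
from h import *
to([*c2w((.022,-.249)),.026],99.5)
im,d=snapshot("top");cv2.imwrite("pics/top1.png",cv2.resize(im[90:320,120:460],None,fx=2.35,fy=2.35,interpolation=cv2.INTER_CUBIC))
E
```

```text
tcp [ 0.6536 -0.1257  0.026 ] C [ 0.0231 -0.4503] head 99.59 tilt 0.33 F [-0.3 -1.4 -1.8] w 0.291 t 6.75
  shift [ 0.2013 -0.0008 -0.0005] turn 0.0016
```

View pics/top1.png

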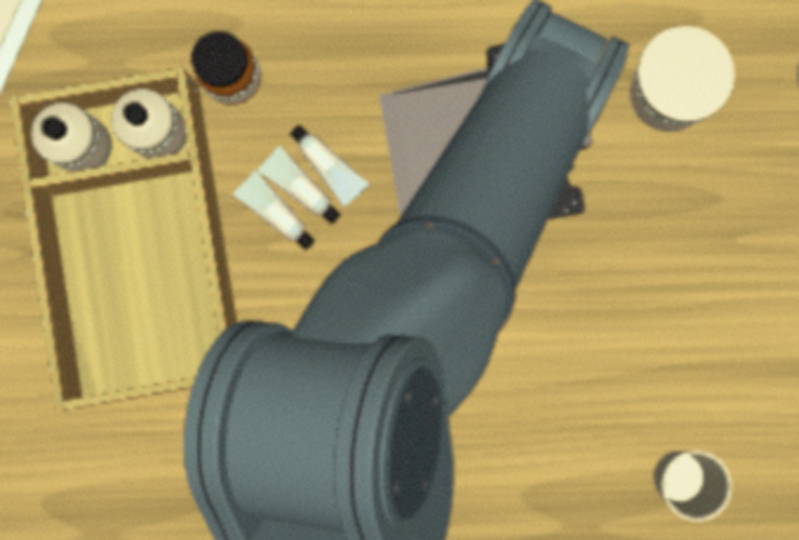

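```bash
python3 - <<'E'
from h import *
u=np.array([[222,60],[222,31],[222,89],[193,60],[251,60]])/2.35+[119.7,89.7]
for p in px2w("top",u,.085): print(w2c(p).round(4))
E
```

```text
[ 0.1664 -0.1392]
[ 0.1978 -0.1443]
[ 0.1352 -0.1341]
[ 0.172  -0.1086]
[ 0.1609 -0.1698]
```

Call:
play_rows --pt "0 0.01 0 0 0.0016" --pt "0 0.022 0 0 0.0016" --pt "0 0.034 0 0 0.0016" --pt "0 0.046 0 0 0.0016" --pt "0 0.058 0 0 0.0016" --pt "0 0.07 0 0 0.0016" --pt "0 0.08 0 0 0.0016" --pt "0 0.08 0 0 0.0016"

```text
clock: 7.47
tcp_pos: [0.6388, -0.0439, 0.0258]
orientation: [[-0.167, 0.986, -0.006], [0.986, 0.167, -0.002], [-0.001, -0.007, -1.0]]
force: [-0.7, 1.9, 0.5]
width: 0.29
```

```bash
python3 - <<'E'
from h import *
to([*c2w((.022,-.252)),.026],99.5)
im,d=snapshot("wrist");cv2.imwrite("pics/w3.png",im)
E
```

```text
tcp [ 0.6388 -0.0439  0.0258] C [ 0.022  -0.3671] head 99.62 tilt 0.38 F [-0.7  1.9  0.5] w 0.29 t 7.4667
  shift [ 0.1151  0.0003 -0.0003] turn 0.0022
```

View pics/w3.png

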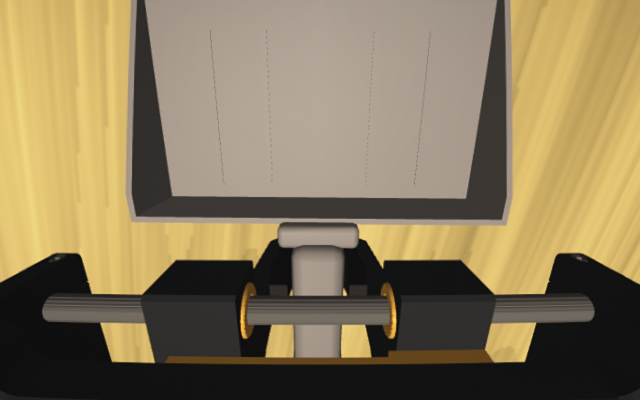

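The wrist view shows only the pan's rear part, so the scene camera will be better for the tubes. I'll keep pushing towards the crate.

Call:
play_rows --pt "0 0.01 0 0 0.002" --pt "0 0.022 0 0 0.002" --pt "0 0.034 0 0 0.002" --pt "0 0.046 0 0 0.002" --pt "0 0.058 0 0 0.002" --pt "0 0.07 0 0 0.002" --pt "0 0.082 0 0 0.002" --pt "0 0.09 0 0 0.002"

```text
clock: 8.18
tcp_pos: [0.6238, 0.0454, 0.0258]
orientation: [[-0.165, 0.986, -0.006], [0.986, 0.165, -0.002], [-0.001, -0.006, -1.0]]
force: [0.9, -3.8, 2.9]
width: 0.288
```

Call:
play_rows --pt "0 0.004 0 0 0" --pt "0 0.01 0 0 0" --pt "0 0.016 0 0 0" --pt "0 0.02 0 0 0" --pt "0 0.023 0 0 0" --pt "0 0.023 0 0 0"

```text
clock: 8.68
tcp_pos: [0.6199, 0.0686, 0.0258]
orientation: [[-0.166, 0.986, -0.006], [0.986, 0.166, -0.002], [-0.0, -0.006, -1.0]]
force: [0.4, -3.1, 3.7]
width: 0.292
```

```bash
python3 - <<'E'
from h import *
to([*c2w((.022,-.252)),.026],99.5)
im,d=snapshot("scene");cv2.imwrite("pics/s3.png",cv2.resize(im[100:270,300:500],None,fx=3.4,fy=3.4,interpolation=cv2.INTER_CUBIC))
im,d=snapshot("top");cv2.imwrite("pics/t3.png",cv2.resize(im[90:320,120:460],None,fx=2.35,fy=2.35,interpolation=cv2.INTER_CUBIC))
E
```

```text
tcp [0.6199 0.0686 0.0258] C [ 0.0219 -0.2531] head 99.54 tilt 0.37 F [ 0.4 -3.1  3.7] w 0.292 t 8.6833
  shift [ 0.0011  0.0001 -0.0002] turn 0.0007
```

View pics/s3.png

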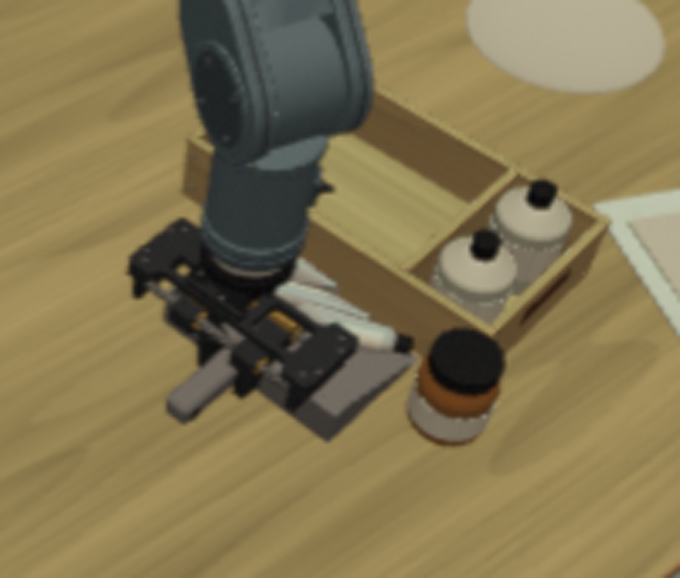

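```bash
cat >> h.py <<'E'
def panframe(P,gx=-.089):
    o=get_obs();R=o['orientation'];x=R[:2,0]/np.linalg.norm(R[:2,0]);y=np.array([-x[1],x[0]])
    q=P[...,:2]-o['tcp_pos'][:2];return np.stack([q@x+gx,q@y,P[...,2]],-1)
def tubeplot(fn):
    S=4;W=np.zeros((600,800,3),np.uint8)+60
    for cam in("scene","top","wrist"):
        im,P=cloud(cam);p=panframe(P);z=p[...,2]
        m=(abs(p[...,0]+0)<.13)&(abs(p[...,1])<.11)&(z>-.01)&(z<.3)
        m&=(z<.05)|(p[...,0]>.066)
        if cam!="wrist":m&=z<.09
        else: m&=p[...,0]>-.064
        for (a,b,c),col in zip(p[m],im[m]):
            off={"scene":0,"top":266,"wrist":533}[cam]
            cv2.circle(W,(int(off+133-b*1150),int(250-a*1150)),2,col.tolist(),-1)
        cv2.rectangle(W,(int(off+133-106),int(250-75)),(int(off+133+106),int(250+75)),(0,0,255),1)
    cv2.imwrite(fn,W)
E
python3 -c "
from h import *
tubeplot('pics/tp1.png')"
```

```text
(no output)
```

View pics/tp1.png

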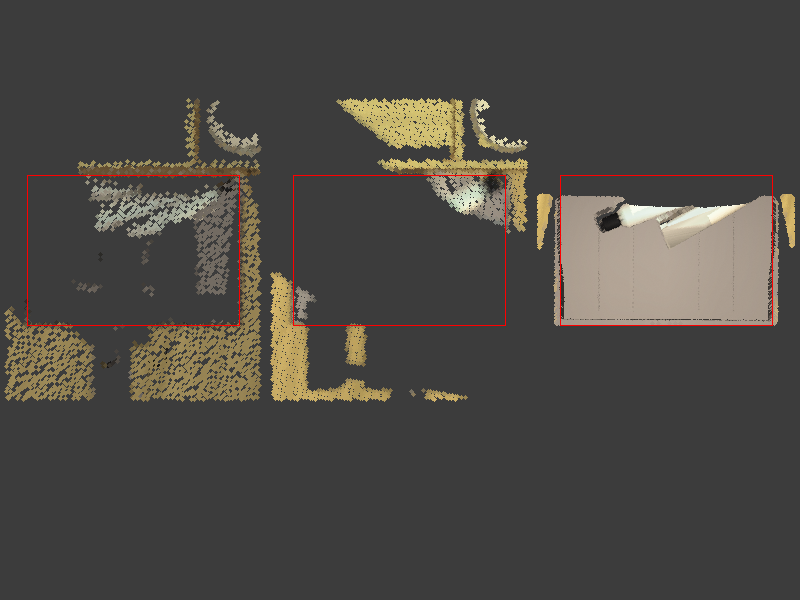

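All three tubes lie along the front of the pan, caught between the lip and the crate wall. I'll push a little further and lift slowly, using the wall as a fence.

Call:
play_rows --pt "0 0.001 0 0 0" --pt "0 0.002 0 0 0" --pt "0 0.002 0 0 0" --pt "0 0.002 0 -0.002 0" --pt "0 0.002 0 -0.005 0" --pt "0 0.002 0 -0.009 0" --pt "0 0.002 0 -0.012 0" --pt "0 0.002 0 -0.012 0"

```text
clock: 9.6
tcp_pos: [0.6196, 0.0715, 0.0383]
orientation: [[-0.166, 0.986, -0.006], [0.986, 0.166, -0.0], [0.001, -0.006, -1.0]]
force: [-0.5, 0.1, -3.3]
width: 0.292
```

```bash
cat >> h.py <<'E'
def pitch():
    im,P=cloud("wrist");p=panframe(P)
    m=(p[...,0]>-.058)&(p[...,0]<.01)&(abs(p[...,1])<.05)
    q=p[m];b=np.polyfit(q[:,0],q[:,2],1);print('pan floor pitch deg (lip down -)',np.degrees(np.arctan(b[0])).round(2),'underside at origin',(b[1]-.003).round(4))
E
python3 -c "
from h import *
to([*c2w((.022,-.252)),.026],99.5);pitch()"
```

```text
tcp [0.6196 0.0715 0.0383] C [ 0.0221 -0.2502] head 99.57 tilt 0.37 F [-0.5  0.1 -3.3] w 0.292 t 9.6
  shift [-0.0018 -0.      0.0123] turn 0.0011
pan floor pitch deg (lip down -) -52.01 underside at origin 0.002
```

```bash
sed -i "s/q=p\[m\];b=/q=p[m];zz=get_obs()['tcp_pos'][2]-.0235;q=q[abs(q[:,2]-zz)<.022];b=/" h.py
python3 -c "
from h import *
pitch()"
```

```text
pan floor pitch deg (lip down -) 2.48 underside at origin 0.0112
```

Call:
play_rows --pt "0 0 0 -0.004 0" --pt "0 0 0 -0.01 0" --pt "0 0 0 -0.017 0" --pt "0 0 0 -0.024 0" --pt "0 0 0 -0.031 0" --pt "0 0 0 -0.038 0" --pt "0 0 0 -0.043 0" --pt "0 0 0 -0.045 0"

```text
clock: 10.37
tcp_pos: [0.6203, 0.0714, 0.0841]
orientation: [[-0.166, 0.986, -0.005], [0.986, 0.166, 0.0], [0.001, -0.005, -1.0]]
force: [-0.5, -0.3, -3.0]
width: 0.288
```

Call:
play_rows --pt "0 0 0 -0.004 0" --pt "0 0 0 -0.008 0" --pt "0 0 0 -0.011 0" --pt "0 0 0 -0.012 0" --pt "0 0 0 -0.012 0" --pt "0 0 0 -0.012 0" --pt "0 0 0 -0.012 0" --pt "0 0 0 -0.012 0"

```text
clock: 11.03
tcp_pos: [0.6202, 0.0715, 0.0958]
orientation: [[-0.166, 0.986, -0.006], [0.986, 0.166, 0.0], [0.001, -0.006, -1.0]]
force: [0.3, 0.2, -2.7]
width: 0.295
```

```bash
python3 -c "
from h import *
to([*c2w((.022,-.252)),.026],99.5);pitch();tubeplot('pics/tp2.png')
im,d=snapshot('scene');a=cv2.resize(im[100:270,300:500],None,fx=2.4,fy=2.4,interpolation=cv2.INTER_CUBIC)
b=cv2.imread('pics/tp2.png')[90:498,540:800];cv2.imwrite('pics/s4.png',np.hstack([a,b]))"
```

```text
tcp [0.6202 0.0715 0.0958] C [ 0.0227 -0.2503] head 99.56 tilt 0.33 F [ 0.3  0.2 -2.7] w 0.295 t 11.0333
  shift [-0.0018 -0.0003  0.0698] turn 0.001
pan floor pitch deg (lip down -) 2.28 underside at origin 0.0688
```

View pics/s4.png

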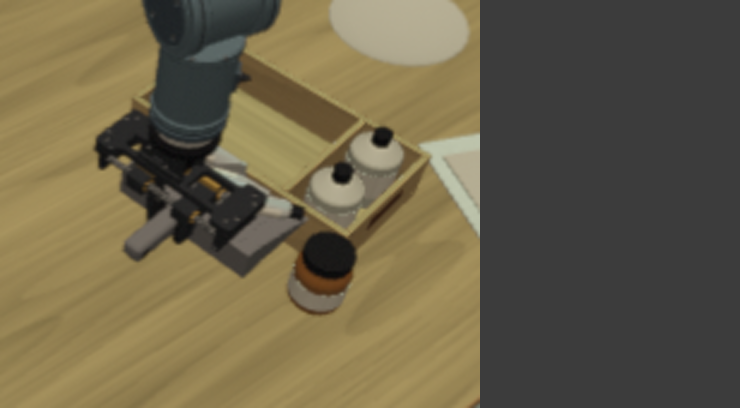

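Call:
play_rows --pt "0 0 0 -0.003 0" --pt "0 0 0 -0.008 0" --pt "0 0 0 -0.014 0" --pt "0 0 0 -0.02 0" --pt "0 0 0 -0.025 0" --pt "0 0 0 -0.028 0" --pt "0 0 0 -0.03 0" --pt "0 0 0 -0.03 0"

```text
clock: 11.95
tcp_pos: [0.6208, 0.0715, 0.1266]
orientation: [[-0.166, 0.986, -0.005], [0.986, 0.166, 0.0], [0.001, -0.004, -1.0]]
force: [-0.0, 0.7, -2.9]
width: 0.288
```

Call:
play_rows --pt "0 0 -0.003 0 0" --pt "0 0 -0.008 0 0" --pt "0 0 -0.015 0 0" --pt "0 0 -0.022 0 0" --pt "0 0 -0.029 0 0" --pt "0 0 -0.034 0 0" --pt "0 0 -0.037 0 0" --pt "0 0 -0.037 0 0"

```text
clock: 12.62
tcp_pos: [0.5835, 0.0652, 0.1268]
orientation: [[-0.166, 0.986, -0.005], [0.986, 0.166, 0.001], [0.001, -0.005, -1.0]]
force: [0.5, -0.2, -3.4]
width: 0.288
```

Call:
play_rows --pt "0 0 -0.003 0 0" --pt "0 0 -0.008 0 0" --pt "0 0 -0.014 0 0" --pt "0 0 -0.02 0 0" --pt "0 0 -0.026 0 0" --pt "0 0 -0.03 0 0" --pt "0 0 -0.032 0 0" --pt "0 0 -0.032 0 0"

```text
clock: 13.28
tcp_pos: [0.5514, 0.0599, 0.127]
orientation: [[-0.166, 0.986, -0.005], [0.986, 0.166, 0.001], [0.002, -0.005, -1.0]]
force: [0.5, -0.6, -2.4]
width: 0.289
```

```bash
python3 -c "
from h import *
to([*c2w((-.046,-.074)),.125],99.5);pitch()
im,d=snapshot('scene');a=cv2.resize(im[80:250,260:460],None,fx=3.4,fy=3.4,interpolation=cv2.INTER_CUBIC);cv2.imwrite('pics/s5.png',a)"
```

```text
tcp [0.5514 0.0599 0.127 ] C [-0.047  -0.2504] head 99.54 tilt 0.31 F [ 0.5 -0.6 -2.4] w 0.289 t 13.2833
  shift [0.1764 0.0012 0.0023] turn 0.0007
pan floor pitch deg (lip down -) 2.14 underside at origin 0.1002
```

View pics/s5.png

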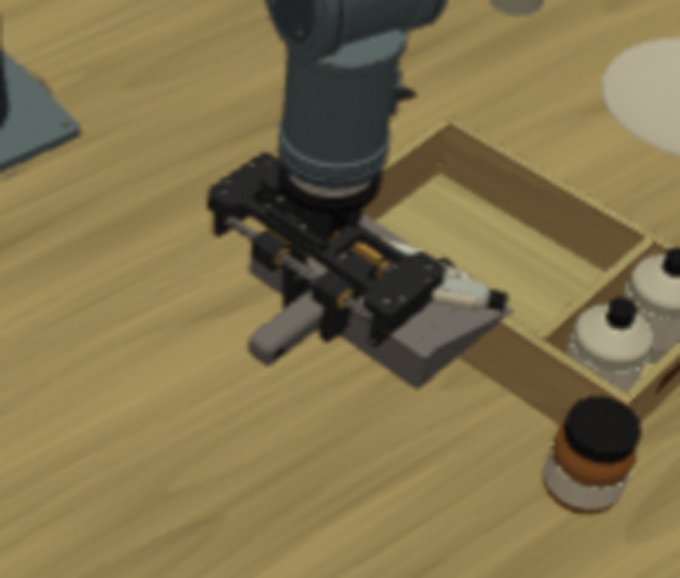

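The tubes ride on the pan, clear of the rim. Next I'll move forward over the bay.

Call:
play_rows --pt "0 0.003 0 0 0" --pt "0 0.009 0 0 0" --pt "0 0.017 0 0 0" --pt "0 0.026 0 0 0" --pt "0 0.036 0 0 0" --pt "0 0.046 0 0 0" --pt "0 0.056 0 0 0" --pt "0 0.066 0 0 0"

```text
clock: 14.05
tcp_pos: [0.5409, 0.1265, 0.1272]
orientation: [[-0.167, 0.986, -0.005], [0.986, 0.167, 0.001], [0.002, -0.005, -1.0]]
force: [-0.5, 0.5, -2.4]
width: 0.293
```

Call:
play_rows --pt "0 0.01 0 0 0" --pt "0 0.02 0 0 0" --pt "0 0.03 0 0 0" --pt "0 0.04 0 0 0" --pt "0 0.05 0 0 0" --pt "0 0.06 0 0 0" --pt "0 0.07 0 0 0" --pt "0 0.08 0 0 0"

```text
clock: 14.72
tcp_pos: [0.5274, 0.2064, 0.1273]
orientation: [[-0.167, 0.986, -0.005], [0.986, 0.167, 0.001], [0.002, -0.005, -1.0]]
force: [0.5, 0.1, -2.3]
width: 0.286
```

```bash
python3 -c "
from h import *
to([*c2w((-.046,-.072)),.076],99.5);pitch()"
```

```text
tcp [0.5274 0.2064 0.1273] C [-0.0466 -0.1019] head 99.59 tilt 0.28 F [ 0.5  0.1 -2.3] w 0.286 t 14.7167
  shift [0.0299 0.0008 0.0513] turn 0.0015
pan floor pitch deg (lip down -) 4.51 underside at origin 0.1019
```

Call:
play_rows --pt "0 0.008 0 0 0" --pt "0 0.014 0 0 0" --pt "0 0.02 0 0 0" --pt "0 0.025 0 0 0" --pt "0 0.028 0 0 0" --pt "0 0.03 0 0 0" --pt "0 0.03 0 0 0" --pt "0 0.03 0 0.003 0"

```text
clock: 15.43
tcp_pos: [0.5223, 0.2385, 0.1246]
orientation: [[-0.169, 0.986, -0.004], [0.986, 0.169, 0.003], [0.003, -0.004, -1.0]]
force: [0.5, -0.6, -2.0]
width: 0.29
```

Call:
play_rows --pt "0 0 0 0.004 0" --pt "0 0 0 0.011 0" --pt "0 0 0 0.019 0" --pt "0 0 0 0.027 0" --pt "0 0 0 0.035 0" --pt "0 0 0 0.041 0" --pt "0 0 0 0.045 0" --pt "0 0 0 0.045 0"

```text
clock: 16.1
tcp_pos: [0.5215, 0.2383, 0.0785]
orientation: [[-0.169, 0.986, -0.006], [0.986, 0.169, 0.002], [0.003, -0.005, -1.0]]
force: [-0.3, -0.5, -2.5]
width: 0.295
```

```bash
python3 -c "
from h import *
to([*c2w((-.046,-.058)),.076],99.5);pitch()"
```

```text
tcp [0.5215 0.2383 0.0785] C [-0.0471 -0.0694] head 99.72 tilt 0.34 F [-0.3 -0.5 -2.5] w 0.295 t 16.1
  shift [0.0114 0.0012 0.0025] turn 0.0039
pan floor pitch deg (lip down -) 2.15 underside at origin 0.0516
```

Call:
play_rows --pt "0 0.003 0 0 0" --pt "0 0.006 0 0 0" --pt "0 0.009 0 0 0" --pt "0 0.012 0 0 0" --pt "0 0.012 0 0 0"

```text
clock: 16.57
tcp_pos: [0.5211, 0.2411, 0.0795]
orientation: [[-0.163, 0.987, -0.005], [0.987, 0.163, -0.008], [-0.007, -0.006, -1.0]]
force: [-0.3, -21.1, 4.4]
width: 0.294
```

```bash
python3 -c "
from h import *
to([*c2w((-.046,-.048)),.078],99.5);pitch();pitch()"
```

```text
tcp [0.5211 0.2411 0.0795] C [-0.0471 -0.0666] head 99.37 tilt 0.54 F [ -0.3 -21.1   4.4] w 0.294 t 16.5667
  shift [0.0186 0.001  0.0014] turn -0.0022
pan floor pitch deg (lip down -) 2.31 underside at origin 0.0528
pan floor pitch deg (lip down -) 2.37 underside at origin 0.0528
```

Pushing alone jams on wall friction: 21 N and no rotation. If I push and lift together, the friction works for me and the pan pivots about the stuck lip.

Call:
play_rows --pt "0 0.012 0 0 0" --pt "0 0.016 0 -0.004 0" --pt "0 0.018 0 -0.01 0" --pt "0 0.02 0 -0.017 0" --pt "0 0.023 0 -0.024 0" --pt "0 0.025 0 -0.03 0" --pt "0 0.026 0 -0.033 0"

```text
clock: 17.25
tcp_pos: [0.5185, 0.2566, 0.1133]
orientation: [[-0.156, 0.988, -0.004], [0.988, 0.156, -0.02], [-0.019, -0.007, -1.0]]
force: [-0.6, -22.7, 4.0]
width: 0.291
```

```bash
python3 -c "
from h import *
to([*c2w((-.046,-.048)),.078],99.5);pitch();pitch()"
```

```text
tcp [0.5185 0.2566 0.1133] C [-0.047 -0.051] head 98.99 tilt 1.17 F [ -0.6 -22.7   4. ] w 0.291 t 17.25
  shift [0.0036 0.0013 0.0352] turn -0.0089
pan floor pitch deg (lip down -) 9.5 underside at origin 0.0795
pan floor pitch deg (lip down -) 8.61 underside at origin 0.0789
```

```bash
cat >> h.py <<'E'
def prof():
    im,P=cloud("wrist");p=panframe(P);p=p[abs(p[...,1])<.012]
    for x in np.arange(-.08,.08,.01):
        s=p[(abs(p[:,0]-x)<.004)];print(round(x,2),np.round(np.nanpercentile(s[:,2],[10,50,90]),3) if len(s) else None,len(s))
    return im
E
python3 -c "
from h import *
im=prof();cv2.imwrite('pics/w6.png',im)"
```

```text
-0.08 [0.137 0.139 0.14 ] 907
-0.07 [0.084 0.13  0.203] 2849
-0.06 [0.081 0.192 0.215] 2615
-0.05 [0.077 0.078 0.08 ] 489
-0.04 [0.074 0.076 0.077] 493
-0.03 [0.072 0.073 0.074] 504
-0.02 [0.069 0.07  0.071] 492
-0.01 [0.067 0.069 0.104] 549
-0.0 [0.064 0.065 0.066] 506
0.01 [0.062 0.081 0.085] 735
0.02 [0.083 0.085 0.086] 680
0.03 [0.078 0.081 0.083] 469
0.04 [0.051 0.053 0.055] 300
0.05 [0.051 0.063 0.072] 670
0.06 None 0
0.07 None 0
```

View pics/w6.png

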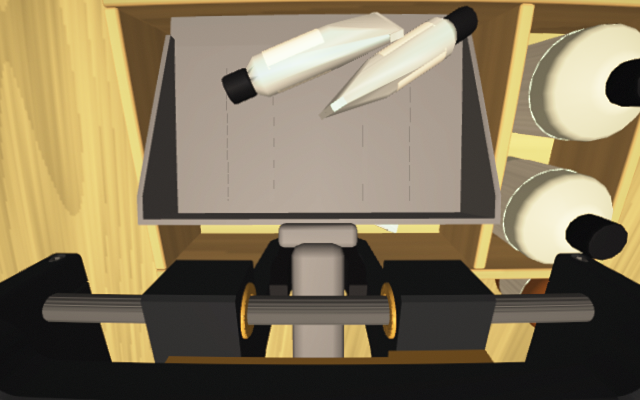

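The pan now pitches about 15° lip-down. Two tubes are visible on it. Something white at (390,228) inside the bay is probably the third, already dropped in. I'll keep following the arc.

Call:
play_rows --pt "0 0.013 0 -0.005 0" --pt "0 0.018 0 -0.012 0" --pt "0 0.023 0 -0.018 0" --pt "0 0.027 0 -0.024 0" --pt "0 0.032 0 -0.029 0" --pt "0 0.037 0 -0.034 0" --pt "0 0.042 0 -0.038 0" --pt "0 0.047 0 -0.042 0"

```text
clock: 18.07
tcp_pos: [0.5126, 0.3005, 0.1551]
orientation: [[-0.155, 0.988, -0.003], [0.988, 0.154, -0.024], [-0.023, -0.006, -1.0]]
force: [0.6, -7.5, 1.1]
width: 0.288
```

```bash
python3 -c "
from h import *
to([*c2w((-.046,-.048)),.078],99.5)
im=prof();cv2.imwrite('pics/w7.png',im)"
```

```text
tcp [0.5126 0.3005 0.1551] C [-0.0456 -0.0066] head 98.89 tilt 1.38 F [ 0.6 -7.5  1.1] w 0.288 t 18.0667
  shift [-0.0396  0.0006  0.078 ] turn -0.0106
-0.08 [0.114 0.184 0.188] 1421
-0.07 [0.162 0.235 0.256] 4691
-0.06 [0.096 0.232 0.234] 1669
-0.05 [0.085 0.088 0.091] 396
-0.04 [0.077 0.08  0.082] 324
-0.03 [0.069 0.098 0.107] 325
-0.02 [0.078 0.083 0.107] 432
-0.01 [0.084 0.086 0.087] 372
-0.0 [0.072 0.077 0.083] 356
0.01 [0.073 0.074 0.075] 196
0.02 [-0.002 -0.001  0.   ] 176
0.03 [-0.002 -0.001 -0.   ] 224
0.04 [-0.002 -0.001  0.   ] 225
0.05 [-0.002 -0.001  0.   ] 241
0.06 [-0.002 -0.001  0.   ] 243
0.07 [-0.002 -0.001  0.   ] 251
```

View pics/w7.png

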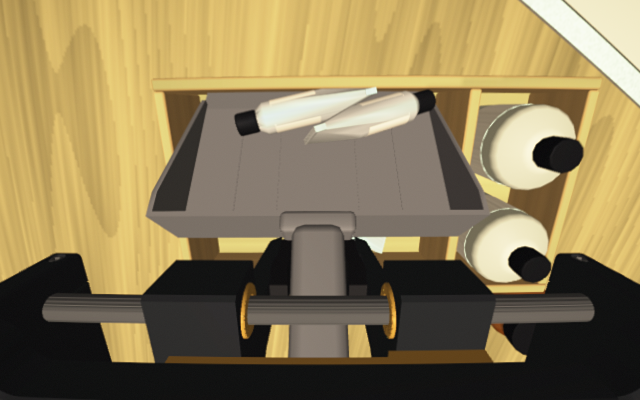

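Call:
play_rows --pt "0 -0.005 0 0 0" --pt "0 -0.015 0 -0.003 0" --pt "0 -0.027 0 -0.008 0" --pt "0 -0.039 0 -0.015 0" --pt "0 -0.05 0 -0.022 0" --pt "0 -0.06 0 -0.028 0" --pt "0 -0.06 0 -0.028 0" --pt "0 -0.06 0 -0.028 0"

```text
clock: 18.78
tcp_pos: [0.5225, 0.243, 0.1858]
orientation: [[-0.154, 0.988, -0.001], [0.988, 0.154, -0.022], [-0.021, -0.005, -1.0]]
force: [-1.3, 1.0, -2.7]
width: 0.291
```

```bash
python3 -c "
from h import *
to([*c2w((-.046,-.048)),.078],99.5)
im,d=snapshot('wrist');cv2.imwrite('pics/w8.png',im)"
```

```text
tcp [0.5225 0.243  0.1858] C [-0.0453 -0.065 ] head 98.89 tilt 1.24 F [-1.3  1.  -2.7] w 0.291 t 18.7833
  shift [ 0.0193 -0.0003  0.1074] turn -0.0107
```

View pics/w8.png

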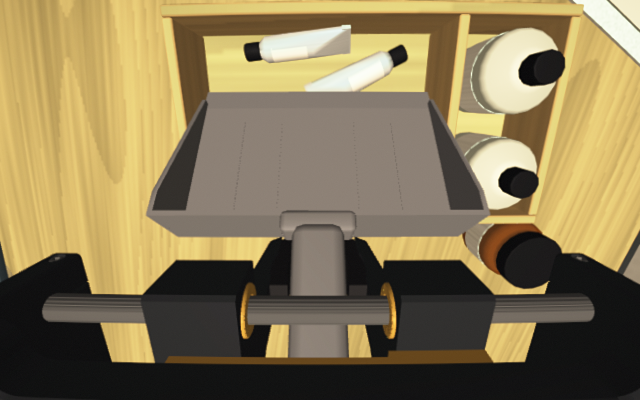

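Two tubes are in the bay, and the pan is empty. I'll back away and up, then set it down.

Call:
play_rows --pt "0 -0.005 0 -0.02 0" --pt "0 -0.01 0 -0.04 0" --pt "0 -0.03 0 -0.055 0" --pt "0 -0.06 0 -0.055 0" --pt "0 -0.095 0 -0.055 0" --pt "0 -0.13 0 -0.055 0" --pt "0 -0.165 0 -0.055 0" --pt "0 -0.2 0 -0.055 0"

```text
clock: 19.5
tcp_pos: [0.5532, 0.0472, 0.2441]
orientation: [[-0.158, 0.987, -0.003], [0.987, 0.158, -0.021], [-0.021, -0.006, -1.0]]
force: [0.4, -0.3, -2.8]
width: 0.29
```

Call:
play_rows --pt "0 -0.03 0 0 0" --pt "0 -0.06 0 0 0" --pt "0 -0.09 0 0 0" --pt "0 -0.11 0 0.02 0" --pt "0 -0.115 0 0.045 0" --pt "0 -0.115 0 0.07 0" --pt "0 -0.115 0 0.09 0" --pt "0 -0.115 0 0.1 0"

```text
clock: 20.17
tcp_pos: [0.5696, -0.0673, 0.1435]
orientation: [[-0.159, 0.987, -0.007], [0.987, 0.159, -0.021], [-0.019, -0.01, -1.0]]
force: [-0.7, -0.1, -2.2]
width: 0.29
```

```bash
python3 -c "
from h import *
to([*c2w((-.046,-.38)),.026],99.5)
im,d=snapshot('top');cv2.imwrite('pics/t9.png',cv2.resize(im[90:320,100:440],None,fx=2.35,fy=2.35,interpolation=cv2.INTER_CUBIC))"
```

```text
tcp [ 0.5696 -0.0673  0.1435] C [-0.0501 -0.3788] head 99.15 tilt 1.24 F [-0.7 -0.1 -2.2] w 0.29 t 20.1667
  shift [0.0011 0.0053 0.1175] turn -0.0061
```

View pics/t9.png

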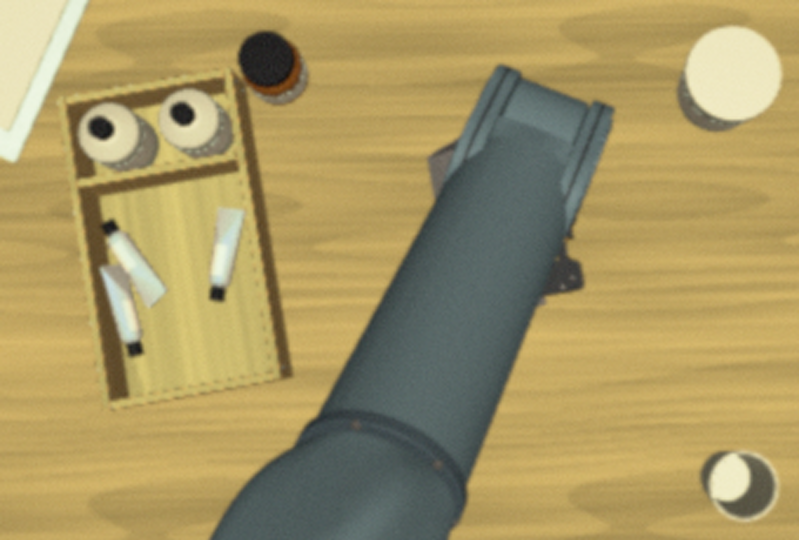

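All three tubes lie flat in the bay. Now I'll lower the pan. The lip touches first and the table levels it.

Call:
play_rows --pt "0 0 0 0.015 0" --pt "0 0 0 0.03 0" --pt "0 -0.006 0 0.04 0" --pt "0 -0.013 0 0.05 0" --pt "0 -0.02 0 0.06 0" --pt "0 -0.027 0 0.07 0" --pt "0 -0.034 0 0.08 0" --pt "0 -0.04 0 0.09 0"

```text
clock: 20.88
tcp_pos: [0.5755, -0.1082, 0.0532]
orientation: [[-0.16, 0.987, -0.007], [0.987, 0.16, -0.02], [-0.018, -0.01, -1.0]]
force: [0.1, 0.7, 0.8]
width: 0.287
```

Call:
play_rows --pt "0 -0.004 0 0.006 0" --pt "0 -0.008 0 0.012 0" --pt "0 -0.011 0 0.018 0" --pt "0 -0.014 0 0.023 0" --pt "0 -0.015 0 0.026 0" --pt "0 -0.015 0 0.026 0"

```text
clock: 21.38
tcp_pos: [0.5773, -0.1237, 0.0268]
orientation: [[-0.16, 0.987, -0.008], [0.987, 0.159, -0.02], [-0.018, -0.011, -1.0]]
force: [0.1, 0.2, -0.1]
width: 0.287
```

```bash
python3 -c "
from h import *
to([*c2w((-.046,-.38)),.026],99.5);im=prof()"
```

```text
tcp [ 0.5773 -0.1237  0.0268] C [-0.0518 -0.4357] head 99.18 tilt 1.23 F [ 0.1  0.2 -0.1] w 0.287 t 21.3833
  shift [ 0.0558  0.0055 -0.0003] turn -0.0055
-0.08 [0.057 0.059 0.06 ] 822
-0.07 [0.052 0.105 0.117] 2263
-0.06 [0.01  0.051 0.107] 3805
-0.05 [0.006 0.007 0.008] 528
-0.04 [0.006 0.007 0.007] 555
-0.03 [0.005 0.006 0.007] 596
-0.02 [0.005 0.006 0.006] 630
-0.01 [0.004 0.005 0.006] 644
-0.0 [0.004 0.005 0.006] 667
0.01 [0.004 0.004 0.005] 709
0.02 [0.003 0.004 0.005] 747
0.03 [0.003 0.004 0.005] 779
0.04 [0.002 0.003 0.004] 699
0.05 None 0
0.06 None 0
0.07 None 0
```

Call:
play_rows --pt "0 0 0 0.003 0" --pt "0 0 0 0.003 0" --pt "80 0 0 0.003 0" --pt "80 0 0 0.003 0" --pt "80 0 0 0.003 0" --pt "80 0 0 0.003 0" --pt "80 0 0 0.003 0" --pt "80 0 0 0.003 0"

```text
clock: 22.1
tcp_pos: [0.5775, -0.1237, 0.0242]
orientation: [[-0.16, 0.987, -0.008], [0.987, 0.16, -0.02], [-0.018, -0.011, -1.0]]
force: [-0.1, -1.2, -0.1]
width: 0.718
```

Call:
play_rows --pt "80 0 0 -0.02 0" --pt "80 0 0 -0.05 0" --pt "80 0 0 -0.09 0" --pt "80 0 0 -0.13 0" --pt "80 0 0 -0.15 0" --pt "80 0 0 -0.15 0" --pt "80 0 0 -0.15 0" --pt "80 0 0 -0.15 0"

```text
clock: 22.77
tcp_pos: [0.5779, -0.1202, 0.1732]
orientation: [[-0.16, 0.987, -0.009], [0.987, 0.16, -0.019], [-0.018, -0.012, -1.0]]
force: [0.3, 0.4, -0.5]
width: 0.801
```

```bash
python3 -c "
from h import *
to([*c2w((-.046,-.38)),.026],99.5);im=prof()
u=(np.array([[269,60],[733,73],[732,485]])/2.35+[99.7,89.7])
for q,z,n in zip(u,(.085,.094,.09),('jar','tub','cup')): print(n,px2w('top',[q],z).round(4))
a=np.array([[222,60],[686.5,73.5],[686,485]])/2.35+[119.7,89.7]
for q,z,n in zip(a,(.085,.094,.09),('jar','tub','cup')): print('start',n,px2w('top',[q],z).round(4))
sc,_=snapshot('scene');cv2.imwrite('pics/send.png',sc)"
```

```text
tcp [ 0.5779 -0.1202  0.1732] C [-0.0507 -0.4324] head 99.22 tilt 1.23 F [ 0.3  0.4 -0.5] w 0.801 t 22.7667
  shift [0.055  0.0062 0.1462] turn -0.005
-0.08 [0.049 0.052 0.053] 226
-0.07 [0.046 0.262 0.264] 1375
-0.06 [0.248 0.252 0.274] 2045
-0.05 [0.001 0.002 0.003] 167
-0.04 [0.001 0.002 0.003] 155
-0.03 [0.001 0.002 0.003] 174
-0.02 [0.001 0.002 0.003] 166
-0.01 [0.001 0.002 0.003] 177
-0.0 [0.001 0.002 0.003] 183
0.01 [0.001 0.002 0.003] 183
0.02 [0.001 0.002 0.003] 204
0.03 [0.001 0.002 0.003] 193
0.04 [0.001 0.002 0.003] 201
0.05 [0.    0.001 0.003] 213
0.06 [-0.001  0.001  0.002] 210
0.07 [-0.002 -0.001  0.   ] 215
jar [[0.7436 0.2048 0.085 ]]
tub [[ 0.7209 -0.2907  0.094 ]]
cup [[ 0.2873 -0.2764  0.09  ]]
start jar [[0.7436 0.2048 0.085 ]]
start tub [[ 0.7204 -0.2913  0.094 ]]
start cup [[ 0.2873 -0.2774  0.09  ]]
```

View pics/send.png

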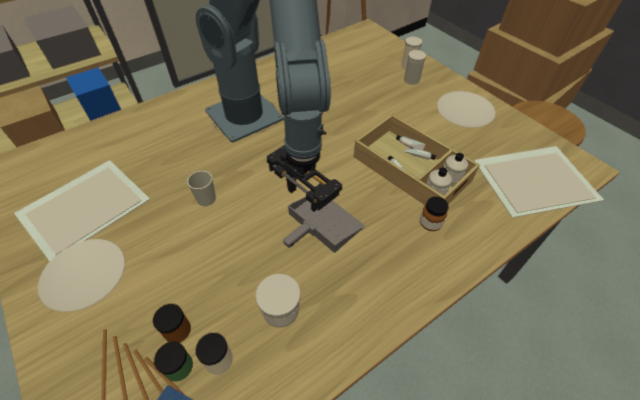

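The pan lies flat and released at about (325,220) in the scene view. The tubes are in the bay at about (405,150), the bystanders have not moved, and the robot is clear.

```bash
python3 -c "
from plant import *
print(hand_in())"
```

```text
the job is handed in; nothing more can be done
None
```

I carried out the whole job and handed it in at about 23 s of the 61 s. `hand_in()` gives no verdict, so the result rests on my own checks.

**What I did:** I gripped the handle and pushed the pan flat to the crate's side, with its lip about 2 mm from the wall. I lifted it to about 69 mm, using the crate wall as a fence, then moved it over the bay. The tool cannot tilt, so I tipped the pan by pressing its lip on the bay's far wall and raising the handle, to about 38°. The tubes slid out, and I set the pan back down and let go.

**Last checks:**
- **Tubes:** all three lie in the empty bay, seen in the top view after tipping and again in the final scene view.
- **Pan:** its floor is level to about 1 mm along its length and it sits on the table. The gripper is about 15 cm above its grip height and touching nothing.
- **Bystanders:** the tub, cup and jar are within about 1 mm of where they started.

**What did not go cleanly:**
- **Third tube:** it slipped off into the bay before the tip. I never saw it on the pan by camera while lifted. I take the lift step as met from the wrist load there, 2.7–3.0 N, where pan plus three tubes should weigh about 2.8 N. The wall was also still fencing the tubes at that height.
- **First push to tip:** pushing alone jammed at about 21 N without turning the pan, so I pushed and lifted together.
- **Pitch estimate:** my first pan-pitch figures were spoilt by stray depth points, so I judged the tilt from depth profiles instead.
- **Pictures:** I viewed 13, three over the budget of 10.

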